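# Strip the ultrasonic rinse carrier and nest its cups

### The job

Strip down the rinse carrier from the ultrasonic cleaner: unscrew the brass nut off its post and put it in the aluminium parts tray, then lift the hold-down off the post and lay it hub up on the black drip mat. Nest all the steel cups from the carrier, upright and fully seated, into one stack on the cup that stands on the cork mat, and leave the stack standing on that mat. Leave the other tools and the gold cuffs on the bench where they are.

Things in the scene. Friction and masses are not known exactly. Their poses are not given: they have to be found in the camera images.
- carrier: fixed steel disc 230 mm dia, 8 mm thick, any yaw; origin: centre of its underside. Four wells (wire rings, top 13 mm up) lie 75 mm out along its +x, +y, -x, -y; a cup in a well stands on the disc, foot 8 mm above the origin. In the centre a post 36 mm dia up to 79 mm above the origin, then a threaded stud (core 14 mm dia, 22 mm over the thread) up to 144 mm
- post_top (a point): top of the threaded stud, on its axis, 144 mm above the carrier's underside
- nut: brass knurled ring nut, 46 mm dia, 26 mm high, 120 g; origin: centre of its underside, z up its axis. Starts on the stud, resting on the hold-down's hub. Coarse right-hand thread: counter-clockwise from above it rises 10 mm a turn, with some 1.5 mm axial play; turns easily, and is free to lift straight off after a little under one turn (5.2 to 6.2 rad)
- hold_down: spider that keeps the cups down: blue hub, a tube 40 mm dia, 30 mm high, with a 28 mm hole round the stud; four flat steel arms 14 mm wide, 5 mm thick, out to 98 mm from the axis, flush with the hub's underside; 160 g. Origin: centre of the hub's underside, z up, arms along x and y. Starts on the post's shoulder, 79 mm above the carrier's underside; lifts straight off once the nut is gone
- cup_1: stainless cup like base_cup, same size and shape, standing in one of the carrier's four wells under the hold-down; origin: centre of its foot's underside, z up its axis. Two to four of the four are present (None if absent)
- cup_2: stainless cup like base_cup, same size and shape, standing in one of the carrier's four wells under the hold-down; origin: centre of its foot's underside, z up its axis. Two to four of the four are present (None if absent)
- cup_3: stainless cup like base_cup, same size and shape, standing in one of the carrier's four wells under the hold-down; origin: centre of its foot's underside, z up its axis. Two to four of the four are present (None if absent)
- cup_4: stainless cup like base_cup, same size and shape, standing in one of the carrier's four wells under the hold-down; origin: centre of its foot's underside, z up its axis. Two to four of the four are present (None if absent)
- base_cup: steel cup with a weighted floor standing alone on the cork mat, 130 g, 68 mm high: foot 46 mm dia, widening to 57 mm at 40 mm height, then a shoulder and a straight collar 66 mm dia from 40 to 68 mm; mouth 60 mm dia. Origin: centre of its foot's underside, z up its axis. Nested, a cup's shoulder sits on the rim of the one below, 28 mm higher than it
- parts_tray: fixed aluminium tray 100 x 140 x 18 mm (x, y, z), walls 4 mm, floor 4 mm thick; origin: centre of its underside, empty at the start
- drip_mat: fixed black ribbed rubber mat 220 x 220 x 5 mm; origin: centre of its underside
- cork_mat: fixed cork mat 220 x 220 x 5 mm; origin: centre of its underside; its top is 5 mm above the bench
- cuff_a: woven gold cuff, 62 mm dia, 42 mm high, standing on the bench; leave alone
- cuff_b: woven gold cuff, 58 mm dia, 50 mm high, standing on the bench; leave alone
- screwdriver: screwdriver with yellow handle, 200 mm, lying; leave alone
- hammer: hammer, 240 mm, lying; leave alone
- file: flat file with blue handle, 190 mm, lying; leave alone
- pliers: pliers with red handles, 170 mm, lying; leave alone
Not all that is in view belongs to the job. What is shaped like the cup_2 but blue or red is not meant.

How it is judged:
On the way, in this order (a step that is already met when the one before it is completed fails the run):
1. the nut is unscrewed and lifted clear of the post (z of nut in the frame of carrier above 0.145 m), for 0.1 s.
2. the hold-down is lifted off the post (z of hold_down in the frame of carrier above 0.145 m), for 0.1 s.
At the end, for the whole second after the job is handed in: cups present nested on base_cup: axes within 6 mm, upright within 0.08 rad, each within 5 mm of 28, 56, 84 or 112 mm above it; base_cup upright on the cork mat; hold-down flat, hub up, centre within 100 mm of the drip mat's each way; nut in the parts tray; all at rest (horizontal distance between each of cup_1, cup_2, cup_3, cup_4 and base_cup below 0.006 m and angle between each of cup_1, cup_2, cup_3, cup_4, base_cup's own z axis and vertical below 0.08 rad and linear speed of each of cup_1, cup_2, cup_3, cup_4, base_cup, hold_down, nut below 0.02 m/s and (z of cup_1 in the frame of base_cup between 0.023 and 0.033 m or z of cup_1 in the frame of base_cup between 0.051 and 0.061 m or z of cup_1 in the frame of base_cup between 0.079 and 0.089 m or z of cup_1 in the frame of base_cup between 0.107 and 0.117 m) and (z of cup_2 in the frame of base_cup between 0.023 and 0.033 m or z of cup_2 in the frame of base_cup between 0.051 and 0.061 m or z of cup_2 in the frame of base_cup between 0.079 and 0.089 m or z of cup_2 in the frame of base_cup between 0.107 and 0.117 m) and (z of cup_3 in the frame of base_cup between 0.023 and 0.033 m or z of cup_3 in the frame of base_cup between 0.051 and 0.061 m or z of cup_3 in the frame of base_cup between 0.079 and 0.089 m or z of cup_3 in the frame of base_cup between 0.107 and 0.117 m) and (z of cup_4 in the frame of base_cup between 0.023 and 0.033 m or z of cup_4 in the frame of base_cup between 0.051 and 0.061 m or z of cup_4 in the frame of base_cup between 0.079 and 0.089 m or z of cup_4 in the frame of base_cup between 0.107 and 0.117 m) and height (world z) of base_cup below 0.012 m and x of base_cup in the frame of cork_mat between -0.1 and 0.1 m and y of base_cup in the frame of cork_mat between -0.1 and 0.1 m and x of hold_down in the frame of drip_mat between -0.1 and 0.1 m and y of hold_down in the frame of drip_mat between -0.1 and 0.1 m and angle between hold_down's own z axis and vertical below 0.1 rad and height (world z) of hold_down below 0.015 m and x of nut in the frame of parts_tray between -0.046 and 0.046 m and y of nut in the frame of parts_tray between -0.066 and 0.066 m and height (world z) of nut below 0.03 m); the robot touches nothing.
It fails at once if a tool or cuff lying on the bench is moved more than 40 mm (distance of any of cuff_a, cuff_b, screwdriver, hammer, file, pliers from where it was at the start of the episode above 0.04 m).
Of cup_1, cup_2, cup_3, cup_4 only 2 to 4 are there at a start; the rules pass over those that are not, and their reading is None.
At some moment in a run one of base_cup may be knocked a few centimetres aside while the robot is not near it.
Once in a run the grip may slacken for a moment while it holds something.
It also fails if it takes over 210 s, if anything falls off the work surface, if the arm or the gripper's body presses on something with over 40 N, if the wrist force passes 120 N, or if a joint passes its speed limit or range.

### The arm

A 6-joint arm with a two-finger parallel gripper is mounted at the origin on the work surface. World frame = base frame: x ahead of the robot, y to its left, z up, the work surface at z = 0. Lengths are in m, angles in rad, forces in N, time in s.
With the tool pointing down it reaches from about 0.375 to 0.9 m from the base axis. Payload 3.1 kg.
Tool frame: the origin (TCP) lies between the finger pads; the fingertips stand 11 mm ahead of it and the grasp point (between the pads) lies 8 mm behind it; z points along the fingers, y is the line along which they close (so a half turn about z gives the same grasp; the last joint's range is limited). The gripper opens to 87 mm and grips with 3 to 60 N. Pads are 19 mm wide; open, the fingers measure 117 mm over their backs; the gripper's body (75 mm by 190 mm) begins 51 mm behind the grasp point.
Start: joints at [-1.48, 0.527, 1.433, -0, 1.181, -0.178], TCP at [0.167, -0.602, 0.234] pointing down, gripper open.
Joint ranges: [-3.08, 3.08], [-0.75, 2.2], [0.22, 2.44], [-1.43, 4.57], [0, 2.65], [-2.85, 2.85]. Speed limits (rad/s): [2.79, 2.79, 3.14, 3.14, 3.14, 3.14].

### API

Orientations are given as a unit quaternion [x, y, z, w].
In Python, from rig import get_obs, camera, hand_in gives the robot as it stands.
- The arm moves only by the shell command python3 -m pendant 'ROWS' [FORCE]. ROWS is JSON, a list that holds one entry, the list of rows, each a list of 7 numbers: the shift along the tool's x, y, z in m, then the turn, a rotation vector about the tool's x, y, z in degrees, then the opening, from 0 (shut) to 1 (fully open). In form: [[[x, y, z, ax, ay, az, fingers], ...]]. A call has exactly 5 rows; each row shifts and turns the commanded pose from where the row before left it, along the tool's axes as they then stand; what a row does not reach is not made up. A row lasts 1/8 s, in which the tool goes at most 62.5 mm and 10.7 degrees, less where a joint would pass 70% of its speed; a pose out of reach is approached as far as the arm can. A call with a gripper value outside its range is refused whole. The fingers move at their own pace and stop on an object; FORCE is the grip in N (left out, the last holds). Time passes only in rows, so rows that do not move let the fingers close, or fill a call up. It gives the time, the measured TCP pose, the force, the opening and the grip force at its end, in the units of the state.
- get_obs(): the state, without advancing time (a new reading comes with each control period).
- camera(name): name is "scene" or "top"; returns a dict with "img" (420x560x3 uint8, red, green, blue), "intrinsics" (3x3 intrinsics, pixels), "k1" (the pictures are not rectified: a ray, as slopes to the right and down, at radius r is drawn at 1 + k1 r^2 times it, then the intrinsics apply), "R" (3x3) and "t" (3): a world point X has camera coordinates R X + t. Camera axes: x right, y down, z forward; pixel columns grow to the right and rows downward; lengths in m; the calibration is good to about 2 mm. A picture is of the moment at which its call begins. There is no depth.
- hand_in(): hands the job in; it is judged then, once.
The state is a dict: "time": time; "q": joint angles; "joint_velocities": joint speeds; "joint_torque": joint torques, N m; "position": TCP position; "tool_rot": TCP orientation; "ft_force": force on the tool from outside, world axes, zero at the start; "moment": the same for the moment, N m; "grip_width": finger opening in m; "grip_force": force on a finger pad.
Only numpy, scipy, OpenCV 4.12 (cv2) and the standard library are available. Lean on these libraries where they do the work, as an engineer would, in place of code of your own. Each camera call takes 0.05 s, during which the arm holds its last target. There are 200 camera calls.

## Working session

There is one attempt and no reset: what is moved stays moved. The work goes in short steps, Python scripts to look and compute and a shell command to move; the robot and the scene stay as the last step left them, time stands still between calls to the robot, and variables do not carry over. Pictures are saved under pics/ and viewed, at most 14 in all, crops included, and the job is handed in when it is done.

```bash
ls; mkdir -p pics
cat > h.py <<'E'
import numpy as np, cv2
from rig import get_obs, camera, hand_in
from scipy.spatial.transform import Rotation as Ro
def snap(n,f):
    c=camera(n); cv2.imwrite(f'pics/{f}.png',c['img'][:,:,::-1]); np.save(f'pics/{f}.npy',c,allow_pickle=True); return c
def load(f): return np.load(f'pics/{f}.npy',allow_pickle=True).item()
def ray(c,u,v):
    K=np.array(c['intrinsics']);p=np.linalg.inv(K)@[u,v,1];d=p[:2];s=d.copy()
    for _ in range(20): s=d/(1+c['k1']*(s@s))
    R=np.array(c['R']);t=np.array(c['t']); return -R.T@t, R.T@np.array([s[0],s[1],1])
def atz(c,u,v,z):
    o,d=ray(c,u,v); return o+d*(z-o[2])/d[2]
def proj(c,X):
    x=np.array(c['R'])@np.array(X)+np.array(c['t']);s=x[:2]/x[2];s=s*(1+c['k1']*(s@s))
    return (np.array(c['intrinsics'])@[s[0],s[1],1])[:2]
def tri(c1,p1,c2,p2):
    o1,d1=ray(c1,*p1);o2,d2=ray(c2,*p2)
    a=np.linalg.lstsq(np.array([d1,-d2]).T,o2-o1,rcond=None)[0]
    A,B=o1+a[0]*d1,o2+a[1]*d2; return (A+B)/2,np.linalg.norm(A-B)
def crop(f,x,y,w,h,k,out):
    i=cv2.imread(f'pics/{f}.png')[y:y+h,x:x+w]; cv2.imwrite(f'pics/{out}.png',cv2.resize(i,None,fx=k,fy=k,interpolation=cv2.INTER_CUBIC))
def togo(x,y,z,yaw=None):
    """remaining shift in tool axes to TCP target"""
    o=get_obs();R=Ro.from_quat(o['tool_rot']);print('togo mm',(R.inv().apply(np.array([x,y,z])-o['position'])*1000).round(1))
E
python3 - <<'E'
from h import *
for n in('scene','top'):
    c=snap(n,n+'0'); print(n,c['intrinsics'],c['k1'],-np.array(c['R']).T@c['t'])
o=get_obs();print(o); print(Ro.from_quat(o['tool_rot']).as_matrix().round(3))
E
```

```text
pics
scene [[379.65383426   0.         279.41577892]
 [  0.         379.65383426 208.30736041]
 [  0.           0.           1.        ]] -0.06505153213789189 [1.03950661 0.72784886 1.06108191]
top [[382.34512787   0.         284.30974072]
 [  0.         382.34512787 209.04287046]
 [  0.           0.           1.        ]] -0.00915506211386224 [ 0.33546411 -0.01404783  1.48902557]
{'time': 0.1, 'q': array([-1.47949954e+00,  5.28401330e-01,  1.43376162e+00, -1.72598698e-05,
        1.18138224e+00, -1.78482596e-01]), 'joint_velocities': array([-0.00053992, -0.00208651, -0.00159021,  0.00140105,  0.00098428,
        0.00097555]), 'joint_torque': array([-2.63234788e-04, -4.40985703e+01, -1.77150249e+01,  6.35446957e-02,
        5.33397705e-02, -5.26574036e-05]), 'position': array([ 0.16655032, -0.60174825,  0.23265617]), 'tool_rot': array([ 9.90915258e-01,  1.34484196e-01,  3.45717045e-05, -9.75685276e-04]), 'ft_force': array([-0.59192541,  0.5805012 , -0.32052635]), 'moment': array([-0.00621601, -0.04095522,  0.00558314]), 'grip_force': 0.0, 'grip_width': 0.08658264374616825}
[[ 0.964  0.267 -0.   ]
 [ 0.267 -0.964  0.002]
 [ 0.    -0.002 -1.   ]]
```

View pics/scene0.png

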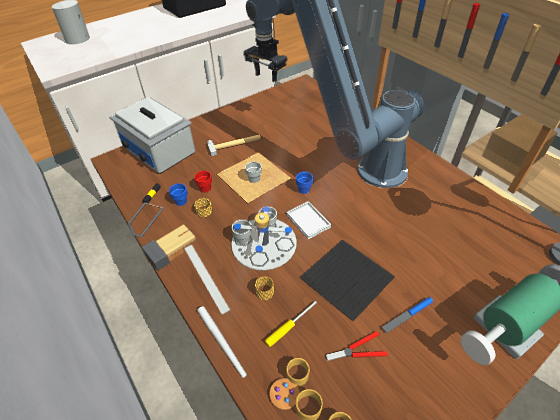

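View pics/top0.png

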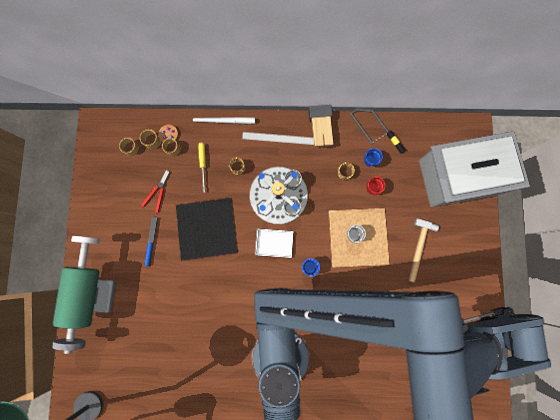

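Scene: carrier at about (264,243) with the nut at (262,217), steel cup on cork at (254,172), tray (309,220), black mat (347,279). Top: carrier at (278,195), base cup (356,234), tray (275,243), mat (207,229).
Candidates for a "cup" in the top view: steel on cork (356,234) and the steel ones in the carrier. Blue (311,267), blue (373,158) and red (376,186) are decoys, and the gold cuffs at (237,166) and (346,171) must be left alone. I'll check this in close crops.

Run:
```python
from h import *
crop('top0',238,155,80,75,8,'tc'); crop('scene0',222,195,85,80,7,'sc')
a=cv2.imread('pics/tc.png');b=cv2.imread('pics/sc.png');print(a.shape,b.shape)
```

```text
(600, 640, 3) (560, 595, 3)
```

View pics/tc.png

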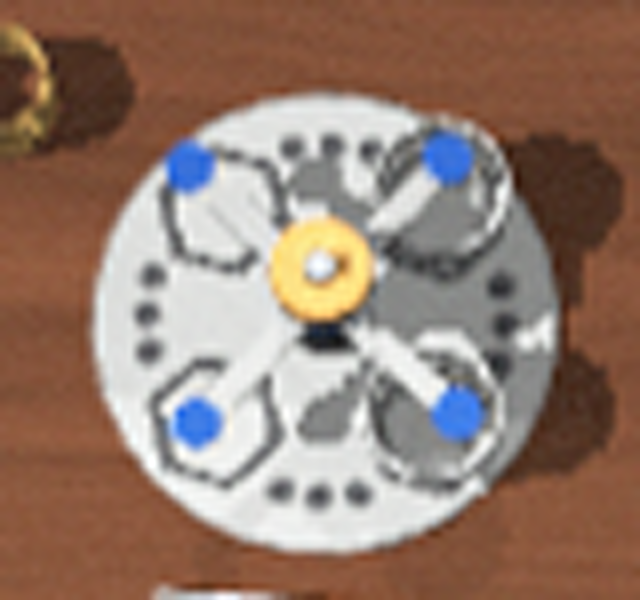

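View pics/sc.png

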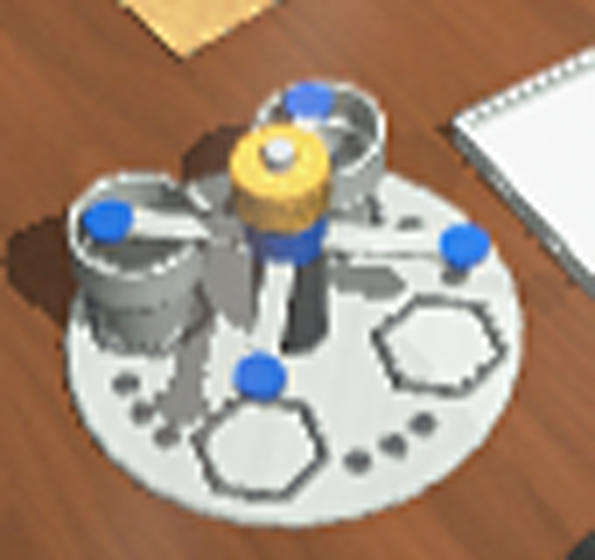

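Run:
```python
from h import *
t=load('top0');s=load('scene0')
T=lambda x,y:(238+x/8-.5+.06,155+y/8-.44)
S=lambda x,y:(222+x/7-.43,195+y/7-.43)
print('disc',atz(t,*T(325,322),.008).round(4))
print('tip',atz(t,*T(320,263),.144).round(4),tri(t,T(320,263),s,S(280,148)))
print('nut',atz(t,*T(321,270),.135).round(4))
for p,q in [((190,165),(263,376)),((448,155),(108,220)),((198,420),(466,245)),((460,412),(310,100))]:
    print('pad',atz(t,*T(*p),.086).round(4),tri(t,T(*p),s,S(*q)))
print('discs',atz(s,*S(294,348),.008))
print('base',atz(t,356.5,233.5,.073),'mat',[atz(t,*p,.005).round(3) for p in((329,210),(386,208),(389,265),(332,268))])
print('drip',[atz(t,*p,.005).round(3) for p in((176,205),(232,198),(238,254),(182,260))])
print('tray',[atz(t,*p,.018).round(3) for p in((258,229),(294,230),(292,258),(255,256))])
c=np.array(atz(t,*T(325,322),.008))
X=[]
for f,k,x,y,w,h,z in(('top0',6,320,200,80,75,0),('scene0',6,225,145,70,60,0)):
    crop(f,x,y,w,h,5,f+'b')
a,b=cv2.imread('pics/top0b.png'),cv2.imread('pics/scene0b.png')
m=np.zeros((375,760,3),np.uint8);m[:375,:400]=a;m[:300,400:750]=b;cv2.imwrite('pics/base.png',m)
```

```text
disc [0.6157 0.0223 0.008 ]
tip [0.6169 0.0217 0.144 ] (array([0.61753547, 0.0212269 , 0.14368093]), np.float64(0.0015579042784052662))
nut [0.6155 0.0214 0.135 ]
pad [0.6751 0.0853 0.086 ] (array([0.67559028, 0.08551473, 0.08366441]), np.float64(0.00024791787459354234))
pad [ 0.6817 -0.036   0.086 ] (array([ 0.68278497, -0.03645623,  0.08377308]), np.float64(0.0013376995875188356))
pad [0.5538 0.0786 0.086 ] (array([0.55418838, 0.07877419, 0.08318064]), np.float64(0.00011300418398003015))
pad [ 0.5594 -0.0431  0.086 ] (array([ 0.55998825, -0.04328683,  0.08339734]), np.float64(0.0005459170345005615))
discs [0.62523817 0.03073635 0.008     ]
base [ 0.46181613 -0.27225298  0.073     ] mat [array([ 0.559, -0.178,  0.005]), array([ 0.57 , -0.402,  0.005]), array([ 0.349, -0.408,  0.005]), array([ 0.334, -0.189,  0.005])]
drip [array([0.57 , 0.424, 0.005]), array([0.601, 0.204, 0.005]), array([0.382, 0.173, 0.005]), array([0.355, 0.389, 0.005])]
tray [array([0.478, 0.098, 0.018]), array([ 0.477, -0.041,  0.018]), array([ 0.369, -0.035,  0.018]), array([0.375, 0.106, 0.018])]
```

View pics/base.png

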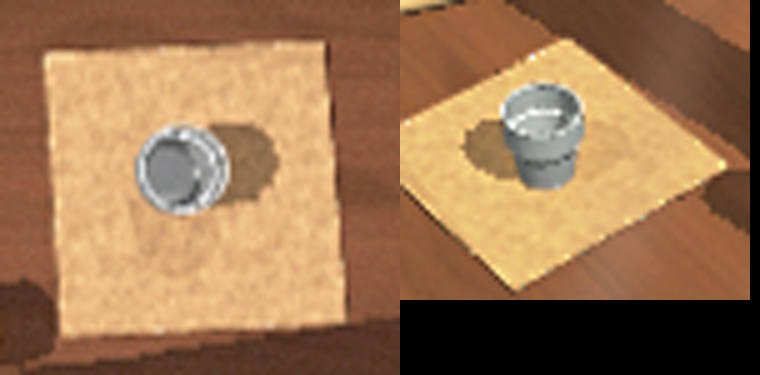

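Two steel cups are in the carrier, in the two right-hand wells (-y side). The post is at about (0.617, 0.021), and its height triangulates to 0.1437 against 0.144 expected. Base cup is at (0.462, -0.271), upright on cork. Now moving above the nut and winding the wrist fully clockwise.

```bash
A='[[[0.04,-0.032,0,0,0,0,1],[0.04,-0.032,0,0,0,0,1],[0.04,-0.032,0,0,0,0,1],[0.04,-0.032,0,0,0,0,1],[0.04,-0.032,0,0,0,0,1]]]' >/dev/null
python3 -m pendant '[[[0.04,-0.032,0,0,0,0,1],[0.04,-0.032,0,0,0,0,1],[0.04,-0.032,0,0,0,0,1],[0.04,-0.032,0,0,0,0,1],[0.04,-0.032,0,0,0,0,1]]]'
python3 -m pendant '[[[0.04,-0.032,0,0,0,0,1],[0.04,-0.032,0,0,0,0,1],[0.04,-0.032,0,0,0,0,1],[0.04,-0.032,0,0,0,0,1],[0.04,-0.032,0,0,0,0,1]]]'
python3 -m pendant '[[[0.04,-0.032,0,0,0,0,1],[0.04,-0.032,0,0,0,0,1],[0.04,-0.032,0,0,0,0,1],[0.04,-0.032,0,0,0,0,1],[0.04,-0.032,0,0,0,0,1]]]'
python3 -m pendant '[[[0,0,0,0,0,10,1],[0,0,0,0,0,10,1],[0,0,0,0,0,10,1],[0,0,0,0,0,10,1],[0,0,0,0,0,10,1]]]'
python3 -m pendant '[[[0,0,0,0,0,10,1],[0,0,0,0,0,10,1],[0,0,0,0,0,10,1],[0,0,0,0,0,0,1],[0,0,0,0,0,0,1]]]'
python3 -c "
from h import *
togo(.617,.0214,.114);print(get_obs()['q'])"
```

```text
time: 0.72
position: [0.3174, -0.3932, 0.2333]
tool_rot: [0.991, 0.134, 0.0, -0.0]
ft_force: [1.2, -0.6, 0.8]
grip_width: 0.087
grip_force: 0.0
time: 1.35
position: [0.4675, -0.1858, 0.2333]
tool_rot: [0.991, 0.134, -0.0, -0.0]
ft_force: [0.3, -1.1, -0.2]
grip_width: 0.0873
grip_force: 0.0
time: 1.98
position: [0.6175, 0.0218, 0.2331]
tool_rot: [0.991, 0.135, -0.0, -0.0]
ft_force: [0.1, -0.6, -0.5]
grip_width: 0.0869
grip_force: 0.0
time: 2.6
position: [0.6165, 0.0203, 0.233]
tool_rot: [0.954, -0.3, -0.001, 0.0]
ft_force: [-0.4, -0.7, -0.3]
grip_width: 0.087
grip_force: 0.0
time: 3.22
position: [0.6168, 0.0202, 0.2333]
tool_rot: [0.846, -0.533, -0.0, 0.0]
ft_force: [0.4, 0.8, -0.2]
grip_width: 0.0871
grip_force: 0.0
togo mm [ -1.   -0.7 119.3]
[-1.48104395e-01  5.17313971e-01  1.45311436e+00  9.53921105e-06
  1.17173306e+00  2.54671468e+00]
```

```bash
python3 -m pendant '[[[-0.001,-0.001,0.024,0,0,7,1],[0,0,0.024,0,0,7,1],[0,0,0.024,0,0,0,1],[0,0,0.024,0,0,0,1],[0,0,0.023,0,0,0,1]]]'
python3 -m pendant '[[[0,0,0,0,0,0,0.3],[0,0,0,0,0,0,0.3],[0,0,0,0,0,0,0.3],[0,0,0,0,0,0,0.3],[0,0,0,0,0,0,0.3]]]' 25
python3 -c "
from h import *
togo(.617,.0214,.114);print(get_obs()['q'])"
```

```text
time: 3.85
position: [0.6174, 0.0216, 0.1137]
tool_rot: [0.775, -0.632, -0.0, 0.0]
ft_force: [-0.5, 0.2, -0.2]
grip_width: 0.0871
grip_force: 0.0
time: 4.47
position: [0.6168, 0.0214, 0.1152]
tool_rot: [0.774, -0.633, -0.0, 0.001]
ft_force: [-1.2, 0.3, 4.3]
grip_width: 0.047
grip_force: 25.0
togo mm [ 0.1 -0.2  1.2]
[-1.45841006e-01  6.66093509e-01  1.55047255e+00 -7.07769324e-04
  9.26115487e-01  2.79565755e+00]
```

```bash
for i in 1; do
python3 -m pendant '[[[0,0,-0.0003,0,0,-10,0.3],[0,0,-0.0003,0,0,-10,0.3],[0,0,-0.0003,0,0,-10,0.3],[0,0,-0.0003,0,0,-10,0.3],[0,0,-0.0003,0,0,-10,0.3]]]'
python3 -m pendant '[[[0,0,-0.0003,0,0,-10,0.3],[0,0,-0.0003,0,0,-10,0.3],[0,0,-0.0003,0,0,-10,0.3],[0,0,-0.0003,0,0,-10,0.3],[0,0,-0.0003,0,0,-10,0.3]]]'
done
python3 -c "
from h import *
o=get_obs();print(o['q'],o['moment'])"
```

```text
time: 5.1
position: [0.6145, 0.0212, 0.1153]
tool_rot: [0.97, -0.243, -0.003, 0.001]
ft_force: [-4.5, -2.9, -1.0]
grip_width: 0.0468
grip_force: 25.0
time: 5.72
position: [0.614, 0.0194, 0.1166]
tool_rot: [0.982, 0.19, -0.004, 0.001]
ft_force: [-5.3, -6.8, -1.3]
grip_width: 0.0469
grip_force: 25.0
[-0.14784985  0.66327084  1.5518876  -0.00555322  0.93396917  1.04487363] [-1.18134934  0.88084225 -0.05211837]
```

Going well; continuing.

```bash
python3 -m pendant '[[[0,0,-0.0003,0,0,-10,0.3],[0,0,-0.0003,0,0,-10,0.3],[0,0,-0.0003,0,0,-10,0.3],[0,0,-0.0003,0,0,-10,0.3],[0,0,-0.0003,0,0,-10,0.3]]]'
python3 -m pendant '[[[0,0,-0.0003,0,0,-10,0.3],[0,0,-0.0003,0,0,-10,0.3],[0,0,-0.0003,0,0,-10,0.3],[0,0,-0.0003,0,0,-10,0.3],[0,0,-0.0003,0,0,-10,0.3]]]'
python3 -m pendant '[[[0,0,-0.0003,0,0,-10,0.3],[0,0,-0.0003,0,0,-10,0.3],[0,0,-0.0003,0,0,-10,0.3],[0,0,-0.0003,0,0,-10,0.3],[0,0,-0.0003,0,0,-10,0.3]]]'
python3 -m pendant '[[[0,0,-0.0003,0,0,-10,0.3],[0,0,-0.0003,0,0,-10,0.3],[0,0,-0.0003,0,0,-10,0.3],[0,0,-0.0003,0,0,-10,0.3],[0,0,-0.0003,0,0,-10,0.3]]]'
python3 -c "
from h import *
o=get_obs();print(o['q'],o['moment'])"
```

```text
time: 6.35
position: [0.6147, 0.018, 0.118]
tool_rot: [0.81, 0.587, -0.004, 0.0]
ft_force: [-4.0, -11.3, -2.5]
grip_width: 0.0472
grip_force: 25.0
time: 6.98
position: [0.6165, 0.0182, 0.1199]
tool_rot: [0.486, 0.874, -0.003, 0.0]
ft_force: [-1.6, -8.9, -1.9]
grip_width: 0.0469
grip_force: 25.0
time: 7.6
position: [0.6175, 0.0194, 0.1218]
tool_rot: [0.071, 0.997, -0.002, 0.0]
ft_force: [0.1, -4.3, -1.8]
grip_width: 0.0467
grip_force: 25.0
time: 8.22
position: [0.6174, 0.0213, 0.1234]
tool_rot: [-0.357, 0.934, -0.0, -0.0]
ft_force: [0.0, -0.1, -1.4]
grip_width: 0.0469
grip_force: 25.0
[-1.46127169e-01  6.54794764e-01  1.54494600e+00 -2.88859890e-04
  9.41917017e-01 -2.44604617e+00] [ 0.09375532 -0.12025044  0.01697143]
```

```bash
python3 -m pendant '[[[0,0,-0.0003,0,0,-10,0.3],[0,0,-0.0003,0,0,-10,0.3],[0,0,-0.001,0,0,0,0.3],[0,0,-0.001,0,0,0,0.3],[0,0,-0.001,0,0,0,0.3]]]'
python3 -m pendant '[[[0,0,-0.001,0,0,0,0.3],[0,0,-0.001,0,0,0,0.3],[0,0,-0.001,0,0,0,0.3],[0,0,0,0,0,0,0.3],[0,0,0,0,0,0,0.3]]]'
```

```text
time: 8.85
position: [0.6172, 0.0215, 0.1265]
tool_rot: [-0.51, 0.86, 0.0, -0.0]
ft_force: [1.5, -0.5, -7.7]
grip_width: 0.0469
grip_force: 25.0
time: 9.48
position: [0.618, 0.0217, 0.1316]
tool_rot: [-0.511, 0.86, -0.0, 0.001]
ft_force: [-0.7, 2.6, 2.4]
grip_width: 0.0474
grip_force: 25.0
```

```bash
python3 -m pendant '[[[0,0,-0.001,0,0,0,0.3],[0,0,-0.001,0,0,0,0.3],[0,0,-0.001,0,0,0,0.3],[0,0,0,0,0,0,0.3],[0,0,0,0,0,0,0.3]]]'
python3 - <<'E'
from h import *
c=snap('scene','s1'); crop('s1',225,165,80,75,8,'s1c')
E
```

```text
time: 10.1
position: [0.6173, 0.0213, 0.1329]
tool_rot: [-0.511, 0.86, 0.0, -0.0]
ft_force: [-0.3, 0.1, -0.6]
grip_width: 0.047
grip_force: 25.0
```

View pics/s1c.png

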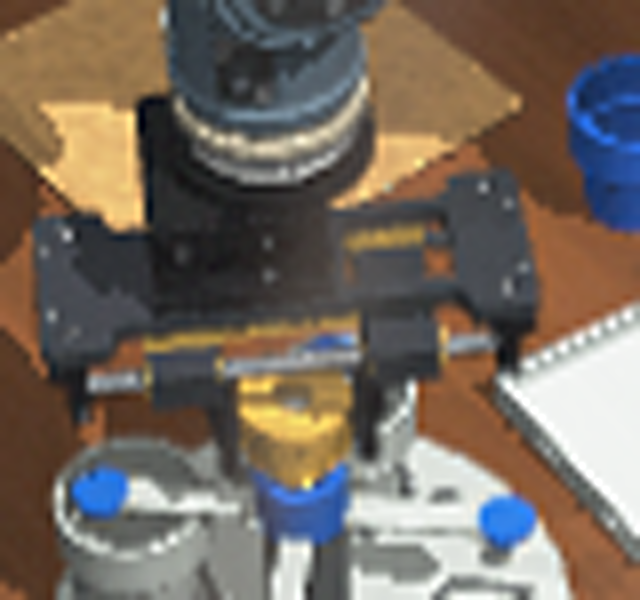

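The nut (crop 295,430) is in the pads with the whole hub showing below it, so it appears to have risen with the gripper. Lifting gently while watching the force.

```bash
python3 -m pendant '[[[0,0,-0.002,0,0,0,0.3],[0,0,-0.003,0,0,0,0.3],[0,0,-0.003,0,0,0,0.3],[0,0,-0.003,0,0,0,0.3],[0,0,0,0,0,0,0.3]]]'
python3 -m pendant '[[[0,0,-0.01,0,0,0,0.3],[0,0,-0.02,0,0,0,0.3],[0,0,-0.02,0,0,0,0.3],[0,0,-0.02,0,0,0,0.3],[0,0,0,0,0,0,0.3]]]'
python3 - <<'E'
from h import *
c=snap('scene','s2'); crop('s2',215,140,100,90,6,'s2c')
togo(.425,.033,.2)
E
```

```text
time: 10.78
position: [0.6177, 0.0215, 0.1446]
tool_rot: [-0.511, 0.86, -0.0, 0.0]
ft_force: [-0.1, -0.4, -0.6]
grip_width: 0.0469
grip_force: 25.0
time: 11.4
position: [0.6188, 0.0214, 0.2164]
tool_rot: [-0.511, 0.86, -0.002, 0.002]
ft_force: [0.4, 0.1, -1.5]
grip_width: 0.0471
grip_force: 25.0
togo mm [ 82.  174.9  14.7]
```

View pics/s2c.png

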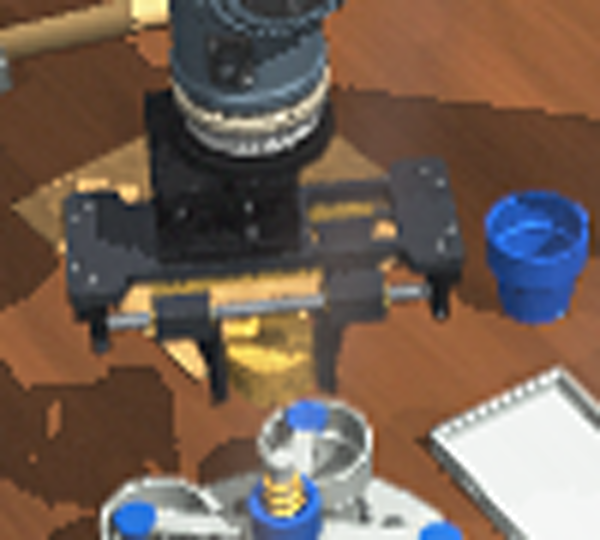

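Nut is in the grip above the bare stud. Now to the tray.

```bash
python3 -m pendant '[[[0.0164,0.035,0,0,0,0,0.3],[0.0164,0.035,0,0,0,0,0.3],[0.0164,0.035,0,0,0,0,0.3],[0.0164,0.035,0,0,0,0,0.3],[0.0164,0.035,0,0,0,0,0.3]]]'
python3 -m pendant '[[[0,0,0,0,0,10,0.3],[0,0,0,0,0,10,0.3],[0,0,0,0,0,10,0.3],[0,0,0,0,0,10,0.3],[0,0,0,0,0,10,0.3]]]'
python3 -m pendant '[[[0,0,0.03,0,0,10.5,0.3],[0,0,0.03,0,0,0,0.3],[0,0,0.03,0,0,0,0.3],[0,0,0.03,0,0,0,0.3],[0,0,0.03,0,0,0,0.3]]]'
python3 -c "
from h import *
togo(.425,.032,.019)"
```

```text
time: 12.08
position: [0.4225, 0.0333, 0.2134]
tool_rot: [-0.511, 0.86, 0.001, -0.001]
ft_force: [0.4, 0.3, -1.8]
grip_width: 0.0471
grip_force: 25.0
time: 12.7
position: [0.4238, 0.0332, 0.2134]
tool_rot: [-0.097, 0.995, 0.0, -0.001]
ft_force: [1.0, -0.6, -0.8]
grip_width: 0.0469
grip_force: 25.0
time: 13.32
position: [0.4243, 0.0331, 0.0628]
tool_rot: [-0.008, 1.0, 0.0, -0.0]
ft_force: [0.9, -0.3, -1.1]
grip_width: 0.0468
grip_force: 25.0
togo mm [-0.7 -1.2 43.8]
```

```bash
python3 -m pendant '[[[0,0,0.018,0,0,0,0.3],[0,0,0.014,0,0,0,0.3],[0,0,0.008,0,0,0,0.3],[0,0,0.003,0,0,0,0.3],[0,0,0,0,0,0,0.3]]]'
python3 -m pendant '[[[0,0,0,0,0,0,0.65],[0,0,0,0,0,0,0.65],[0,0,0,0,0,0,0.65],[0,0,0,0,0,0,0.65],[0,0,0,0,0,0,0.65]]]'
python3 -m pendant '[[[0,0,-0.02,0,0,0,0.65],[0,0,-0.04,0,0,0,0.65],[0,0,-0.05,0,0,0,0.8],[0,0,-0.05,0,0,0,0.8],[0,0,-0.03,0,0,0,0.8]]]'
python3 - <<'E'
from h import *
for n in('top','scene'): snap(n,n+'3')
togo(.617,.0214,.25);print(get_obs()['q'])
a=cv2.imread('pics/top3.png')[150:270,230:330];b=cv2.imread('pics/scene3.png')[150:270,220:340]
cv2.imwrite('pics/m3.png',np.hstack([cv2.resize(a,(333,400),interpolation=2),cv2.resize(b,(400,400),interpolation=2)]))
E
```

```text
time: 13.95
position: [0.4245, 0.0331, 0.0212]
tool_rot: [-0.008, 1.0, 0.0, -0.0]
ft_force: [-0.2, -0.4, -1.4]
grip_width: 0.0467
grip_force: 25.0
time: 14.58
position: [0.4246, 0.0331, 0.0212]
tool_rot: [-0.008, 1.0, -0.0, 0.0]
ft_force: [-0.1, 1.1, -1.3]
grip_width: 0.0567
grip_force: 0.0
time: 15.2
position: [0.4249, 0.0331, 0.2135]
tool_rot: [-0.008, 1.0, -0.0, 0.002]
ft_force: [-0.2, 0.0, 0.5]
grip_width: 0.0687
grip_force: 0.0
togo mm [-190.6  -14.7  -34.4]
[-1.85640818e-01  2.91826401e-01  1.93254326e+00  4.04621106e-05
  9.09315107e-01 -1.77342122e+00]
```

View pics/m3.png

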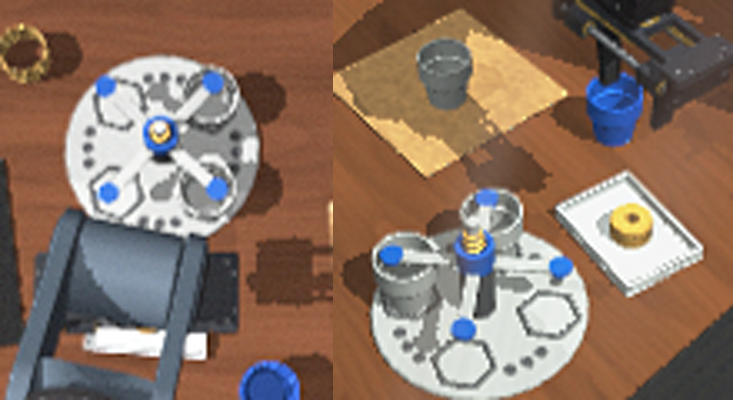

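Nut is in the tray (crop 630,225) and the hold-down is free on the post. Next the hub.

```bash
python3 -m pendant '[[[-0.038,-0.003,0,0,0,0,0.8],[-0.038,-0.003,0,0,0,0,0.8],[-0.038,-0.003,0,0,0,0,0.8],[-0.038,-0.003,0,0,0,0,0.8],[-0.038,-0.003,0,0,0,0,0.8]]]'
python3 -m pendant '[[[0,0,0.025,0,0,0,0.8],[0,0,0.025,0,0,0,0.8],[0,0,0.02,0,0,0,0.8],[0,0,0.01,0,0,0,0.8],[0,0,0,0,0,0,0.8]]]'
python3 -c "
from h import *
togo(.617,.0214,.098)"
```

```text
time: 15.92
position: [0.6149, 0.0213, 0.209]
tool_rot: [-0.008, 1.0, 0.0, -0.002]
ft_force: [0.2, 0.4, -0.4]
grip_width: 0.0699
grip_force: 0.0
time: 16.55
position: [0.6138, 0.0214, 0.1297]
tool_rot: [-0.008, 1.0, 0.0, -0.002]
ft_force: [0.0, -0.0, 0.0]
grip_width: 0.0695
grip_force: 0.0
togo mm [-3.3 -0.  31.6]
```

```bash
python3 -m pendant '[[[-0.003,0,0.015,0,0,0,0.8],[0,0,0.01,0,0,0,0.8],[0,0,0.007,0,0,0,0.8],[0,0,0,0,0,0,0.3],[0,0,0,0,0,0,0.3]]]' 30
python3 -m pendant '[[[0,0,0,0,0,0,0.3],[0,0,0,0,0,0,0.3],[0,0,0,0,0,0,0.3],[0,0,0,0,0,0,0.3],[0,0,-0.002,0,0,0,0.3]]]' 30
python3 -m pendant '[[[0,0,-0.005,0,0,0,0.3],[0,0,-0.01,0,0,0,0.3],[0,0,-0.01,0,0,0,0.3],[0,0,0,0,0,0,0.3],[0,0,0,0,0,0,0.3]]]'
```

```text
time: 17.18
position: [0.618, 0.0213, 0.0994]
tool_rot: [-0.008, 1.0, -0.0, 0.0]
ft_force: [0.4, -0.5, -0.8]
grip_width: 0.057
grip_force: 0.0
time: 17.8
position: [0.6173, 0.0216, 0.1008]
tool_rot: [-0.008, 1.0, 0.0, -0.0]
ft_force: [0.3, 0.7, -2.2]
grip_width: 0.04
grip_force: 29.9
time: 18.42
position: [0.6177, 0.0214, 0.1263]
tool_rot: [-0.008, 1.0, 0.0, 0.0]
ft_force: [0.5, -0.1, -2.1]
grip_width: 0.0395
grip_force: 29.9
```

```bash
python3 -m pendant '[[[0,0,-0.015,0,0,0,0.3],[0,0,-0.02,0,0,0,0.3],[0,0,-0.02,0,0,0,0.3],[0,0,-0.02,0,0,0,0.3],[0,0,-0.02,0,0,0,0.3]]]'
python3 -m pendant '[[[0,0,0,0,0,0,0.3],[0,0,0,0,0,0,0.3],[0,0,0,0,0,0,0.3],[0,0,0,0,0,0,0.3],[0,0,0,0,0,0,0.3]]]'
python3 - <<'E'
from h import *
snap('top','top4');snap('scene','scene4')
togo(.477,.2975,.22)
a=cv2.imread('pics/top4.png')[130:260,220:340];b=cv2.imread('pics/scene4.png')[130:280,210:350]
cv2.imwrite('pics/m4.png',np.hstack([cv2.resize(a,(369,400),interpolation=2),cv2.resize(b,(373,400),interpolation=2)]))
E
```

```text
time: 19.05
position: [0.6177, 0.0213, 0.2226]
tool_rot: [-0.008, 1.0, -0.0, 0.0]
ft_force: [-0.1, 0.3, -1.6]
grip_width: 0.0399
grip_force: 29.9
time: 19.68
position: [0.6176, 0.0213, 0.2207]
tool_rot: [-0.008, 1.0, 0.0, -0.0]
ft_force: [-0.5, 0.4, -1.1]
grip_width: 0.0397
grip_force: 29.9
togo mm [136.1 278.5   0.9]
```

View pics/m4.png

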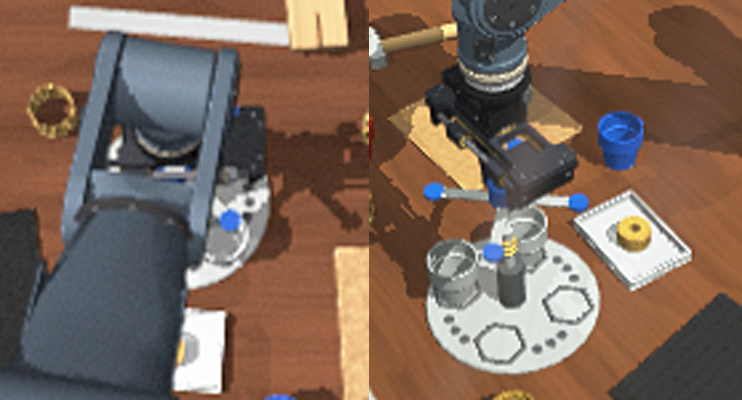

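Hold-down is up level and off the post (scene crop 500,195), both cups are still standing and the nut is in the tray. Carrying it to the black mat.

```bash
python3 -m pendant '[[[0.0136,0.028,0,0,0,0,0.3],[0.0136,0.028,0,0,0,0,0.3],[0.0136,0.028,0,0,0,0,0.3],[0.0136,0.028,0,0,0,0,0.3],[0.0136,0.028,0,0,0,0,0.3]]]'
python3 -m pendant '[[[0.0136,0.028,0,0,0,0,0.3],[0.0136,0.028,0,0,0,0,0.3],[0.0136,0.028,0,0,0,0,0.3],[0.0136,0.028,0,0,0,0,0.3],[0.0136,0.028,0,0,0,0,0.3]]]'
python3 -m pendant '[[[0,0,0.03,0,0,0,0.3],[0,0,0.03,0,0,0,0.3],[0,0,0.03,0,0,0,0.3],[0,0,0.03,0,0,0,0.3],[0,0,0.03,0,0,0,0.3]]]'
python3 -c "
from h import *
togo(.477,.2975,.0255)"
```

```text
time: 20.4
position: [0.547, 0.161, 0.2213]
tool_rot: [-0.008, 1.0, 0.0, 0.0]
ft_force: [0.3, -0.0, -1.7]
grip_width: 0.0396
grip_force: 29.9
time: 21.02
position: [0.4767, 0.3, 0.2213]
tool_rot: [-0.008, 1.0, 0.0, 0.0]
ft_force: [1.3, -0.1, -2.1]
grip_width: 0.0396
grip_force: 29.9
time: 21.65
position: [0.4776, 0.2992, 0.0704]
tool_rot: [-0.008, 1.0, 0.0, 0.0]
ft_force: [0.4, 0.4, -0.9]
grip_width: 0.0396
grip_force: 29.9
togo mm [ 0.7 -1.7 44.9]
```

```bash
python3 -m pendant '[[[0,0,0.02,0,0,0,0.3],[0,0,0.012,0,0,0,0.3],[0,0,0.006,0,0,0,0.3],[0,0,0.003,0,0,0,0.3],[0,0,0.001,0,0,0,0.3]]]'
python3 -m pendant '[[[0,0,0.001,0,0,0,0.3],[0,0,0.001,0,0,0,0.3],[0,0,0,0,0,0,0.3],[0,0,0,0,0,0,0.3],[0,0,0,0,0,0,0.3]]]'
```

```text
time: 22.28
position: [0.4775, 0.2992, 0.0296]
tool_rot: [-0.008, 1.0, 0.0, 0.001]
ft_force: [-0.3, 0.2, -1.9]
grip_width: 0.04
grip_force: 29.9
time: 22.9
position: [0.4771, 0.299, 0.0271]
tool_rot: [-0.008, 1.0, -0.0, -0.0]
ft_force: [0.2, -0.6, -1.4]
grip_width: 0.0396
grip_force: 29.9
```

```bash
python3 -m pendant '[[[0,0,0.001,0,0,0,0.3],[0,0,0.001,0,0,0,0.3],[0,0,0,0,0,0,0.3],[0,0,0,0,0,0,0.6],[0,0,0,0,0,0,0.7]]]'
python3 -m pendant '[[[0,0,0,0,0,0,0.7],[0,0,0,0,0,0,0.7],[0,0,-0.02,0,0,0,0.7],[0,0,-0.04,0,0,0,0.8],[0,0,-0.05,0,0,0,0.8]]]'
python3 -m pendant '[[[0,0,-0.05,0,0,0,0.8],[0,0,-0.03,0,0,0,0.8],[0,0,0,0,0,0,1],[0,0,0,0,0,0,1],[0,0,0,0,0,0,1]]]'
python3 - <<'E'
from h import *
snap('top','top5');snap('scene','scene5')
a=cv2.imread('pics/top5.png')[150:280,160:400]
b=cv2.imread('pics/scene5.png')[140:330,210:410]
cv2.imwrite('pics/m5.png',np.hstack([cv2.resize(a,(480,260),interpolation=2),cv2.resize(b,(274,260),interpolation=2)]))
crop('top5',250,160,70,60,8,'t5c');crop('scene5',225,205,70,60,8,'s5c')
m=np.zeros((480,800,3),np.uint8)
a=cv2.imread('pics/t5c.png');b=cv2.imread('pics/s5c.png');m[:,:400]=a[:,80:480];m[:,400:]=b[:,:400];cv2.imwrite('pics/m5c.png',m)
E
```

```text
time: 23.52
position: [0.4772, 0.2991, 0.0251]
tool_rot: [-0.008, 1.0, 0.0, 0.0]
ft_force: [-0.1, 1.0, -1.1]
grip_width: 0.0526
grip_force: 0.0
time: 24.15
position: [0.4763, 0.2987, 0.1353]
tool_rot: [-0.008, 1.0, -0.0, -0.001]
ft_force: [1.4, -0.1, 1.0]
grip_width: 0.0683
grip_force: 0.0
time: 24.78
position: [0.476, 0.2986, 0.2133]
tool_rot: [-0.008, 1.0, -0.001, -0.002]
ft_force: [-0.4, -0.3, -0.6]
grip_width: 0.0854
grip_force: 0.0
```

View pics/m5.png

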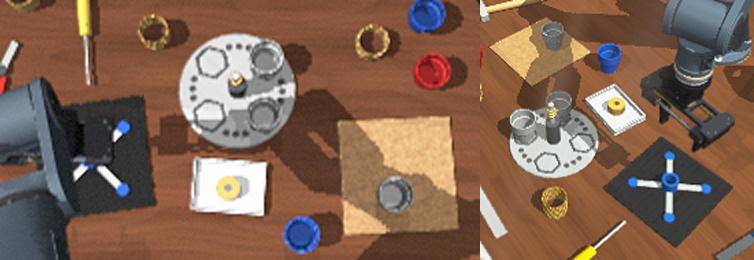

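View pics/m5c.png

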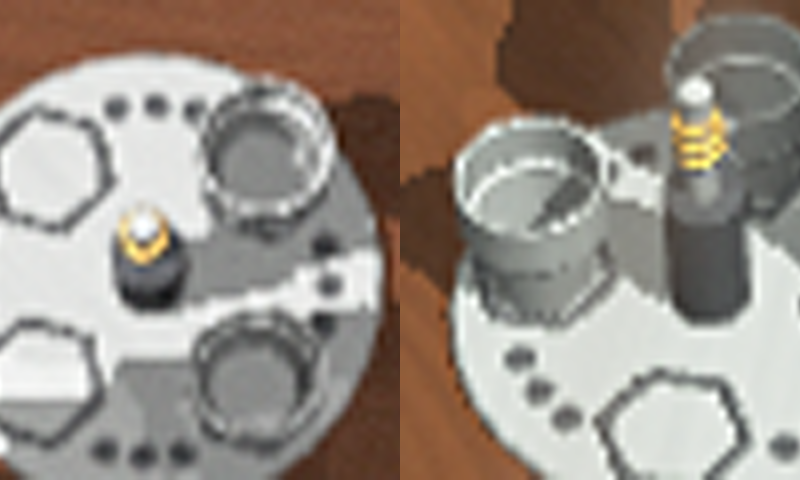

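The hold-down lies flat on the black mat (scene crop 670,182). The base cup has been knocked aside and now sits at top (≈357,247). In the crop the two cup rims are at about (271,145) and (258,375). Checking all three numerically.

Run:
```python
from h import *
t=load('top5');s=load('scene5')
T=lambda x,y:(250+(x+80)/8-.44,160+y/8-.44)
S=lambda x,y:(225+(x-400)/8-.44,205+y/8-.44)
print('A',atz(t,*T(270,145),.076),tri(t,T(270,145),s,S(531,176)))
print('B',atz(t,*T(258,375),.076),atz(s,*S(736,65),.076))
# overlay of predicted rims
def rim(c,x,y,z,r): return [proj(c,(x+r*np.cos(a),y+r*np.sin(a),z)) for a in np.linspace(0,6.28,40)]
for nm,C in(('A',(.6727,-.0288)),('B',(.5668,-.0343))):
    P=np.array(rim(t,*C,.076,.033)); print(nm,'pred rim in crop: x',(P[:,0].min()-250+.44)*8-80,(P[:,0].max()-250+.44)*8-80,'y',(P[:,1].min()-160+.44)*8,(P[:,1].max()-160+.44)*8)
print('base',atz(t,357.3,247,.073)); togo(.6727,-.0288,.2)
crop('top5',335,225,50,50,8,'bt');crop('scene5',235,150,50,50,8,'bs')
cv2.imwrite('pics/b5.png',np.hstack([cv2.imread('pics/bt.png'),cv2.imread('pics/bs.png')]))
```

```text
A [ 0.66958746 -0.03539651  0.076     ] (array([ 0.6700671 , -0.03528309,  0.07310277]), np.float64(0.0005077534479014926))
B [ 0.55935528 -0.0311244   0.076     ] [ 0.56497634 -0.03277265  0.076     ]
A pred rim in crop: x 186.42795820096217 325.79295481209283 y 70.56197094553751 206.5382274581655
B pred rim in crop: x 194.49851966781716 335.4202072559701 y 290.04522788112763 429.07867007436835
base [ 0.41196716 -0.27459133  0.073     ]
togo mm [-190.9 -330.7   13.4]
```

View pics/b5.png

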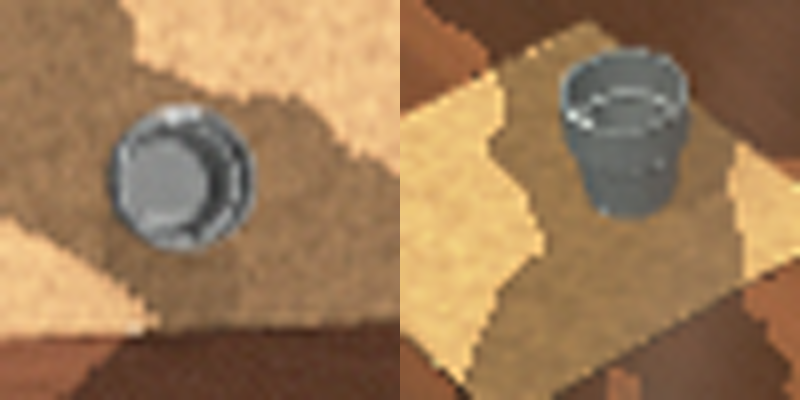

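```bash
python3 -m pendant '[[[-0.0188,-0.0336,0,0,0,0,1],[-0.0188,-0.0336,0,0,0,0,1],[-0.0188,-0.0336,0,0,0,0,1],[-0.0188,-0.0336,0,0,0,0,1],[-0.0188,-0.0336,0,0,0,0,1]]]'
python3 -m pendant '[[[-0.0188,-0.0336,0,0,0,0,1],[-0.0188,-0.0336,0,0,0,0,1],[-0.0188,-0.0336,0,0,0,0,1],[-0.0188,-0.0336,0,0,0,0,1],[-0.0188,-0.0336,0,0,0,0,1]]]'
python3 -m pendant '[[[0,0,0,0,0,9.5,1],[0,0,0,0,0,9.5,1],[0,0,0,0,0,9.5,1],[0,0,0,0,0,9.5,1],[0,0,0,0,0,9.5,1]]]'
python3 - <<'E'
from h import *
t=load('top5');s=load('scene5')
print('base',atz(t,357.3,246.75,.073),tri(t,(357.3,246.75),s,(262.56,161.06)))
togo(.669,-.0345,.060)
E
```

```text
time: 25.5
position: [0.5741, 0.1315, 0.2142]
tool_rot: [-0.008, 1.0, 0.0, -0.001]
ft_force: [-0.1, 0.6, 0.1]
grip_width: 0.0872
grip_force: 0.0
time: 26.12
position: [0.6709, -0.0349, 0.2139]
tool_rot: [-0.008, 1.0, 0.0, -0.001]
ft_force: [0.5, 0.2, -0.6]
grip_width: 0.0871
grip_force: 0.0
time: 26.75
position: [0.6703, -0.0338, 0.2138]
tool_rot: [0.398, 0.918, -0.0, -0.001]
ft_force: [-0.2, -0.3, -0.3]
grip_width: 0.0869
grip_force: 0.0
base [ 0.41288642 -0.27460281  0.073     ] (array([ 0.41435023, -0.27610645,  0.07113466]), np.float64(0.0035333314296983652))
togo mm [  0.   -1.2 153.8]
```

```bash
python3 -m pendant '[[[0,-0.001,0.028,0,0,0,1],[0,0,0.028,0,0,0,1],[0,0,0.028,0,0,0,1],[0,0,0.01,0,0,0,1],[0,0,0.01,0,0,0,1]]]'
python3 -m pendant '[[[0,0,0.015,0,0,0,1],[0,0,0.012,0,0,0,1],[0,0,0.012,0,0,0,1],[0,0,0.01,0,0,0,1],[0,0,0,0,0,0,1]]]'
python3 -c "
from h import *
togo(.669,-.0345,.060)"
```

```text
time: 27.38
position: [0.6702, -0.0345, 0.1106]
tool_rot: [0.395, 0.919, 0.0, 0.0]
ft_force: [0.5, -0.2, 0.2]
grip_width: 0.0875
grip_force: 0.0
time: 28.0
position: [0.6693, -0.0344, 0.061]
tool_rot: [0.395, 0.919, -0.0, -0.001]
ft_force: [0.4, 0.4, 0.4]
grip_width: 0.0866
grip_force: 0.0
togo mm [ 0.1 -0.3  1. ]
```

```bash
python3 -m pendant '[[[0,0,0,0,0,0,0.6],[0,0,0,0,0,0,0.6],[0,0,0,0,0,0,0.6],[0,0,0,0,0,0,0.6],[0,0,0,0,0,0,0.6]]]' 25
python3 -m pendant '[[[0,0,0,0,0,0,0.6],[0,0,-0.005,0,0,0,0.6],[0,0,-0.005,0,0,0,0.6],[0,0,-0.01,0,0,0,0.6],[0,0,-0.01,0,0,0,0.6]]]'
python3 -m pendant '[[[0,0,-0.02,0,0,0,0.6],[0,0,-0.03,0,0,0,0.6],[0,0,-0.03,0,0,0,0.6],[0,0,-0.03,0,0,0,0.6],[0,0,-0.03,0,0,0,0.6]]]'
python3 -c "
from h import *
togo(.4135,-.275,.2)"
```

```text
time: 28.62
position: [0.67, -0.0348, 0.0627]
tool_rot: [0.395, 0.919, -0.0, 0.0]
ft_force: [-1.7, -1.3, 3.7]
grip_width: 0.0661
grip_force: 25.0
time: 29.25
position: [0.6701, -0.0343, 0.0928]
tool_rot: [0.395, 0.919, 0.0, 0.0]
ft_force: [0.4, 0.2, -0.4]
grip_width: 0.0663
grip_force: 25.0
time: 29.88
position: [0.67, -0.0344, 0.2347]
tool_rot: [0.395, 0.919, 0.0, 0.001]
ft_force: [0.1, -0.6, -1.7]
grip_width: 0.0662
grip_force: 25.0
togo mm [   1.8 -351.7   34.4]
```

```bash
python3 -m pendant '[[[0,-0.035,0,0,0,0,0.6],[0,-0.035,0,0,0,0,0.6],[0,-0.035,0,0,0,0,0.6],[0,-0.035,0,0,0,0,0.6],[0,-0.035,0,0,0,0,0.6]]]'
python3 -m pendant '[[[0,-0.035,0,0,0,0,0.6],[0,-0.035,0,0,0,0,0.6],[0,-0.035,0,0,0,0,0.6],[0,-0.035,0,0,0,0,0.6],[0,-0.035,0,0,0,0,0.6]]]'
python3 -m pendant '[[[0.002,-0.002,0.02,0,0,0,0.6],[0,0,0.02,0,0,0,0.6],[0,0,0.01,0,0,0,0.6],[0,0,0,0,0,0,0.6],[0,0,0,0,0,0,0.6]]]'
python3 - <<'E'
from h import *
snap('top','top6');snap('scene','scene6')
a=cv2.imread('pics/top6.png')[205:275,320:400];b=cv2.imread('pics/scene6.png')[110:200,220:310]
cv2.imwrite('pics/m6.png',np.hstack([cv2.resize(a,(400,350),interpolation=2),cv2.resize(b,(350,350),interpolation=2)]))
togo(.4135,-.275,.094)
E
```

```text
time: 30.5
position: [0.5423, -0.1556, 0.2337]
tool_rot: [0.395, 0.919, -0.0, 0.001]
ft_force: [-0.5, 0.1, -2.0]
grip_width: 0.0666
grip_force: 25.0
time: 31.12
position: [0.4153, -0.2761, 0.2336]
tool_rot: [0.395, 0.919, -0.0, 0.001]
ft_force: [-0.9, -0.4, -1.4]
grip_width: 0.0663
grip_force: 25.0
time: 31.75
position: [0.4137, -0.2755, 0.183]
tool_rot: [0.395, 0.919, -0.0, 0.001]
ft_force: [-0.3, -0.6, -1.9]
grip_width: 0.0664
grip_force: 25.0
togo mm [ 0.5  0.2 88.9]
```

View pics/m6.png

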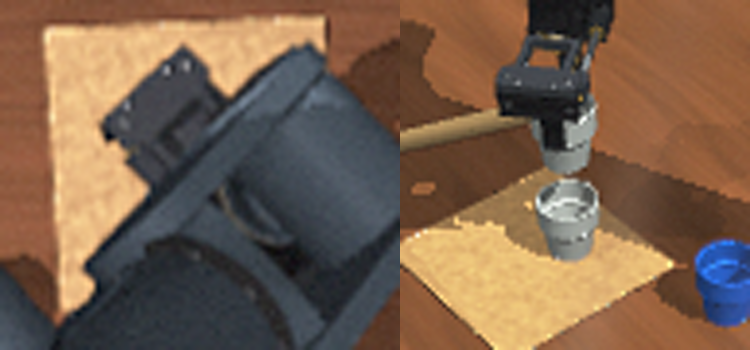

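The held cup (crop 567,135) hangs right above the base cup (570,215). Lowering.

```bash
python3 -c "
from h import *
s=load('scene6');o=(.4137,-.2755)
for z in(.033,.073,.13,.19):
  p=proj(s,(*o,z)); print(z,400+(p[0]-220+.5)*350/90,(p[1]-110+.5)*350/90)"
python3 -m pendant '[[[0,0,0.02,0,0,0,0.6],[0,0,0.015,0,0,0,0.6],[0,0,0.01,0,0,0,0.6],[0,0,0.005,0,0,0,0.6],[0,0,0.005,0,0,0,0.6]]]'
python3 -m pendant '[[[0,0,0.005,0,0,0,0.6],[0,0,0.005,0,0,0,0.6],[0,0,0.005,0,0,0,0.6],[0,0,0.004,0,0,0,0.6],[0,0,0,0,0,0,0.6]]]'
```

```text
0.033 571.7750247566013 228.62849126283552
0.073 569.902300208126 199.42671258698562
0.13 567.1144624702114 155.87853960088515
0.19 564.0184160658285 107.40684626447985
time: 32.48
position: [0.4134, -0.2754, 0.1272]
tool_rot: [0.395, 0.919, -0.0, 0.0]
ft_force: [0.9, 0.5, -0.6]
grip_width: 0.0663
grip_force: 25.0
time: 33.1
position: [0.413, -0.2752, 0.1079]
tool_rot: [0.395, 0.919, 0.0, -0.0]
ft_force: [-0.0, -0.3, -1.8]
grip_width: 0.0664
grip_force: 25.0
```

```bash
python3 -m pendant '[[[0,0,0.005,0,0,0,0.6],[0,0,0.005,0,0,0,0.6],[0,0,0.004,0,0,0,0.6],[0,0,0.002,0,0,0,0.6],[0,0,0,0,0,0,0.6]]]'
python3 -m pendant '[[[0,0,0.001,0,0,0,0.6],[0,0,0.001,0,0,0,0.6],[0,0,0.001,0,0,0,0.6],[0,0,0.001,0,0,0,0.6],[0,0,0,0,0,0,0.6]]]'
```

```text
time: 33.72
position: [0.4139, -0.2762, 0.0924]
tool_rot: [0.395, 0.919, -0.001, 0.001]
ft_force: [1.5, -1.5, 2.1]
grip_width: 0.0668
grip_force: 25.0
time: 34.35
position: [0.4144, -0.2775, 0.0889]
tool_rot: [0.395, 0.919, -0.002, 0.002]
ft_force: [0.2, -4.4, 5.8]
grip_width: 0.0661
grip_force: 25.0
```

```bash
python3 -m pendant '[[[0,0,0,0,0,0,0.78],[0,0,0,0,0,0,0.8],[0,0,0,0,0,0,0.9],[0,0,0,0,0,0,1],[0,0,0,0,0,0,1]]]'
python3 -m pendant '[[[0,0,0,0,0,0,1],[0,0,-0.01,0,0,0,1],[0,0,-0.02,0,0,0,1],[0,0,-0.05,0,0,0,1],[0,0,-0.05,0,0,0,1]]]'
python3 - <<'E'
from h import *
snap('scene','scene7');s=load('scene7')
crop('scene7',230,120,65,75,8,'m7')
for z in(.033,.073,.101): p=proj(s,(.414,-.2765,z)); print(z,(p[0]-230+.5)*8,(p[1]-120+.5)*8)
togo(.561,-.031,.2)
E
```

```text
time: 34.98
position: [0.4129, -0.2747, 0.0879]
tool_rot: [0.395, 0.919, 0.0, -0.0]
ft_force: [-0.5, -0.0, 0.3]
grip_width: 0.0851
grip_force: 0.0
time: 35.6
position: [0.4128, -0.2749, 0.2199]
tool_rot: [0.395, 0.919, 0.0, -0.0]
ft_force: [1.2, -0.1, -0.4]
grip_width: 0.0873
grip_force: 0.0
0.033 271.7840517918494 389.5313962824098
0.073 267.9029795129418 329.4622970939008
0.101 265.10222545978695 286.06057318462854
togo mm [ 79.2 275.1  25.3]
```

View pics/m7.png

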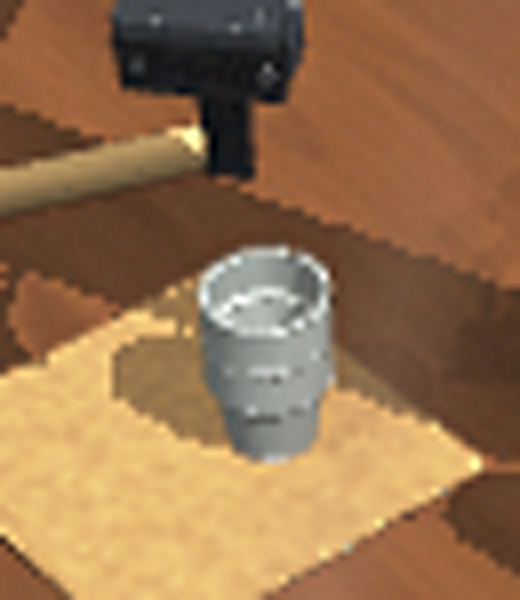

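Nested squarely: the rim is at (265,290) against a predicted (265,286). Next the second cup.

```bash
python3 -m pendant '[[[0.008,0.0275,0,0,0,0,1],[0.0158,0.055,0,0,0,0,1],[0.0158,0.055,0,0,0,0,1],[0.0158,0.055,0,0,0,0,1],[0.0158,0.055,0,0,0,0,1]]]'
python3 -m pendant '[[[0.008,0.0275,0,0,0,9,1],[0,0,0,0,0,9,1],[0,0,0,0,0,9,1],[0,0,0,0,0,9,1],[0,0,0,0,0,9,1]]]'
python3 -m pendant '[[[0,0,0,0,0,9,1],[0,0,0,0,0,9,1],[0,0,0,0,0,9,1],[0,0,0,0,0,9,1],[0,0,0,0,0,9,1]]]'
python3 - <<'E'
from h import *
togo(.561,-.031,.061)
E
```

```text
time: 36.28
position: [0.5445, -0.0516, 0.2188]
tool_rot: [0.395, 0.919, 0.0, 0.001]
ft_force: [-0.1, -0.6, 0.5]
grip_width: 0.0871
grip_force: 0.0
time: 36.9
position: [0.558, -0.0283, 0.2186]
tool_rot: [0.718, 0.696, 0.0, 0.0]
ft_force: [-0.8, -0.2, -1.3]
grip_width: 0.0868
grip_force: 0.0
time: 37.52
position: [0.558, -0.0284, 0.2186]
tool_rot: [0.93, 0.368, 0.0, 0.0]
ft_force: [-0.2, 0.6, -0.4]
grip_width: 0.087
grip_force: 0.0
togo mm [  0.4   3.9 157.6]
```

```bash
python3 -m pendant '[[[0,0.004,0.028,0,0,0,1],[0,0,0.028,0,0,0,1],[0,0,0.028,0,0,0,1],[0,0,0.01,0,0,0,1],[0,0,0.01,0,0,0,1]]]'
python3 -m pendant '[[[0,0,0.015,0,0,0,1],[0,0,0.014,0,0,0,1],[0,0,0.013,0,0,0,1],[0,0,0.01,0,0,0,1],[0,0,0,0,0,0,1]]]'
python3 -m pendant '[[[0,0,0,0,0,0,0.6],[0,0,0,0,0,0,0.6],[0,0,0,0,0,0,0.6],[0,0,0,0,0,0,0.6],[0,0,0,0,0,0,0.6]]]' 25
python3 -m pendant '[[[0,0,0,0,0,0,0.6],[0,0,-0.005,0,0,0,0.6],[0,0,-0.005,0,0,0,0.6],[0,0,-0.01,0,0,0,0.6],[0,0,-0.01,0,0,0,0.6]]]'
```

```text
time: 38.15
position: [0.5615, -0.0315, 0.1144]
tool_rot: [0.929, 0.37, 0.001, 0.0]
ft_force: [0.1, -0.6, 0.6]
grip_width: 0.0868
grip_force: 0.0
time: 38.78
position: [0.5604, -0.0312, 0.0612]
tool_rot: [0.929, 0.37, -0.001, -0.001]
ft_force: [-0.9, 0.8, 0.0]
grip_width: 0.0872
grip_force: 0.0
time: 39.4
position: [0.5614, -0.0316, 0.0626]
tool_rot: [0.929, 0.37, 0.0, 0.0]
ft_force: [-0.4, -1.9, 2.8]
grip_width: 0.0643
grip_force: 24.8
time: 40.02
position: [0.5607, -0.0313, 0.0928]
tool_rot: [0.929, 0.37, -0.0, -0.0]
ft_force: [0.1, -0.9, -0.9]
grip_width: 0.0645
grip_force: 24.8
```

I've used my picture views, so from here on I check with numbers. Lifting and carrying.

```bash
python3 -m pendant '[[[0,0,-0.02,0,0,0,0.6],[0,0,-0.03,0,0,0,0.6],[0,0,-0.03,0,0,0,0.6],[0,0,-0.03,0,0,0,0.6],[0,0,-0.03,0,0,0,0.6]]]'
python3 -c "
from h import *
togo(.414,-.2765,.2);print(get_obs()['q'])"
```

```text
time: 40.65
position: [0.5605, -0.0313, 0.2338]
tool_rot: [0.929, 0.37, 0.0, 0.0]
ft_force: [0.0, -0.3, -1.6]
grip_width: 0.0645
grip_force: 24.8
togo mm [-275.1   77.2   33.7]
[-2.54762978e-01  4.41567962e-01  1.59405078e+00  3.99841981e-05
  1.10583353e+00  5.57475154e-01]
```

```bash
python3 -m pendant '[[[-0.0275,0.0077,0,0,0,0,0.6],[-0.0275,0.0077,0,0,0,0,0.6],[-0.0275,0.0077,0,0,0,0,0.6],[-0.0275,0.0077,0,0,0,0,0.6],[-0.0275,0.0077,0,0,0,0,0.6]]]'
python3 -m pendant '[[[-0.0275,0.0077,0,0,0,0,0.6],[-0.0275,0.0077,0,0,0,0,0.6],[-0.0275,0.0077,0,0,0,0,0.6],[-0.0275,0.0077,0,0,0,0,0.6],[-0.0275,0.0077,0,0,0,0,0.6]]]'
python3 -m pendant '[[[0,0,0,0,0,0,0.6],[0,0,0,0,0,0,0.6],[0,0,0,0,0,0,0.6],[0,0,0,0,0,0,0.6],[0,0,0,0,0,0,0.6]]]'
python3 - <<'E'
from h import *
s=snap('scene','scene8');i=cv2.cvtColor(s['img'],cv2.COLOR_RGB2HSV)
o=get_obs();p=o['position']
def ext(v,u):
    m=(i[v,:,1]<60)&(i[v,:,2]>60); a=int(u)
    L=a
    while m[L-1] and a-L<25:L-=1
    R=a
    while m[R+1] and R-a<25:R+=1
    return L,R,(L+R)/2
print('stack')
for z in(.02,.03,.05,.06,.08,.09):
    q=proj(s,(.414,-.2765,z));print(z,q.round(1),ext(int(round(q[1]))+0,q[0]))
print('held; TCP axis')
for h in(.0,.01,.02,.03,.05):
    q=proj(s,(p[0],p[1],p[2]-.0547+h));print(h,q.round(1),ext(int(round(q[1])),q[0]))
togo(.414,-.2765,.16)
E
```

```text
time: 41.28
position: [0.4869, -0.1545, 0.2328]
tool_rot: [0.929, 0.37, 0.0, 0.0]
ft_force: [-0.2, 0.0, -0.8]
grip_width: 0.0643
grip_force: 24.8
time: 41.9
position: [0.4136, -0.277, 0.2328]
tool_rot: [0.929, 0.37, 0.0, 0.0]
ft_force: [0.2, 0.5, -1.7]
grip_width: 0.0645
grip_force: 24.8
time: 42.52
position: [0.4146, -0.276, 0.2322]
tool_rot: [0.929, 0.371, 0.0, -0.0]
ft_force: [0.0, 0.7, -1.4]
grip_width: 0.0645
grip_force: 24.8
stack
0.02 [263.6 170.6] (258, 269, 263.5)
0.03 [263.5 168.7] (257, 269, 263.0)
0.05 [263.3 165. ] (256, 271, 263.5)
0.06 [263.1 163.2] (255, 270, 262.5)
0.08 [262.9 159.3] (255, 270, 262.5)
0.09 [262.8 157.4] (255, 270, 262.5)
held; TCP axis
0.0 [261.6 139.8] (255, 267, 261.0)
0.01 [261.5 137.7] (255, 267, 261.0)
0.02 [261.3 135.5] (255, 267, 261.0)
0.03 [261.2 133.4] (253, 268, 260.5)
0.05 [260.9 129. ] (252, 268, 260.0)
togo mm [-0.6 -0.  72.1]
```

The held cup's axis is within half a pixel of the gripper's axis, and the stack is in line under it. Lowering.

```bash
python3 -m pendant '[[[0,0,0.025,0,0,0,0.6],[0,0,0.025,0,0,0,0.6],[0,0,0.015,0,0,0,0.6],[0,0,0.007,0,0,0,0.6],[0,0,0.004,0,0,0,0.6]]]'
python3 -m pendant '[[[0,0,0.005,0,0,0,0.6],[0,0,0.005,0,0,0,0.6],[0,0,0.005,0,0,0,0.6],[0,0,0.005,0,0,0,0.6],[0,0,0,0,0,0,0.6]]]'
```

```text
time: 43.2
position: [0.4145, -0.2766, 0.156]
tool_rot: [0.929, 0.37, 0.0, 0.0]
ft_force: [-0.5, -0.5, -1.5]
grip_width: 0.0647
grip_force: 24.8
time: 43.82
position: [0.4141, -0.2762, 0.1357]
tool_rot: [0.929, 0.37, -0.0, -0.0]
ft_force: [-0.1, 0.5, 0.2]
grip_width: 0.0647
grip_force: 24.8
```

```bash
python3 -m pendant '[[[0,0,0.005,0,0,0,0.6],[0,0,0.005,0,0,0,0.6],[0,0,0.004,0,0,0,0.6],[0,0,0.002,0,0,0,0.6],[0,0,0,0,0,0,0.6]]]'
python3 -m pendant '[[[0,0,0.001,0,0,0,0.6],[0,0,0.001,0,0,0,0.6],[0,0,0.001,0,0,0,0.6],[0,0,0.001,0,0,0,0.6],[0,0,0,0,0,0,0.6]]]'
```

```text
time: 44.45
position: [0.4143, -0.2764, 0.12]
tool_rot: [0.929, 0.37, -0.0, -0.0]
ft_force: [0.1, -0.2, -1.2]
grip_width: 0.0641
grip_force: 24.8
time: 45.08
position: [0.4142, -0.2763, 0.1161]
tool_rot: [0.929, 0.37, -0.0, -0.0]
ft_force: [-0.0, 0.8, -1.1]
grip_width: 0.0644
grip_force: 24.8
```

One or two millimetres more until contact, then release.

```bash
python3 -m pendant '[[[0,0,0.001,0,0,0,0.6],[0,0,0.0005,0,0,0,0.6],[0,0,0.0005,0,0,0,0.6],[0,0,0,0,0,0,0.6],[0,0,0,0,0,0,0.6]]]'
python3 -m pendant '[[[0,0,0,0,0,0,0.78],[0,0,0,0,0,0,0.8],[0,0,0,0,0,0,0.9],[0,0,0,0,0,0,1],[0,0,0,0,0,0,1]]]'
python3 -m pendant '[[[0,0,0,0,0,0,1],[0,0,-0.01,0,0,0,1],[0,0,-0.02,0,0,0,1],[0,0,-0.05,0,0,0,1],[0,0,-0.05,0,0,0,1]]]'
python3 -m pendant '[[[0.06,-0.01,-0.02,0,0,0,1],[0.06,-0.01,0,0,0,0,1],[0.06,-0.01,0,0,0,0,1],[0.06,-0.01,0,0,0,0,1],[0.03,0,0,0,0,0,1]]]'
python3 - <<'E'
from h import *
s=snap('scene','scene9');t=snap('top','top9')
i=cv2.cvtColor(s['img'],cv2.COLOR_RGB2HSV); c=(.414,-.2765)
for z in(.01,.02,.03,.05,.06,.07,.08,.09,.1,.11,.12,.125,.129,.135,.14,.145,.15,.155,.16):
    q=proj(s,(*c,z));v=int(round(q[1]));u=int(round(q[0]))
    r=(i[v,u-14:u+15,1]<60)&(i[v,u-14:u+15,2]>60); print(z,q.round(1),u-14,''.join('.#'[int(k)] for k in r))
j=cv2.cvtColor(t['img'],cv2.COLOR_RGB2HSV);q=proj(t,(*c,.129));print('top',q)
u,v=q.round().astype(int)
for w in range(v-14,v+15): print(w,u-15,''.join('.#'[int(k)] for k in j[w,u-15:u+16,1]<60))
E
```

```text
time: 45.7
position: [0.4142, -0.2763, 0.1154]
tool_rot: [0.929, 0.37, -0.0, -0.0]
ft_force: [-1.9, 1.9, 10.7]
grip_width: 0.0644
grip_force: 24.8
time: 46.32
position: [0.4143, -0.2764, 0.114]
tool_rot: [0.929, 0.37, -0.0, -0.0]
ft_force: [0.6, 0.8, 0.1]
grip_width: 0.0855
grip_force: 0.0
time: 46.95
position: [0.4141, -0.2762, 0.2459]
tool_rot: [0.929, 0.37, -0.0, -0.0]
ft_force: [0.5, -0.1, 0.8]
grip_width: 0.0872
grip_force: 0.0
time: 47.58
position: [0.583, -0.0599, 0.2645]
tool_rot: [0.928, 0.372, 0.001, 0.0]
ft_force: [-0.6, 0.1, 0.1]
grip_width: 0.087
grip_force: 0.0
0.01 [263.7 172.4] 250 ........##########...........
0.02 [263.6 170.6] 250 ........##########...........
0.03 [263.5 168.7] 250 .......###########...........
0.05 [263.3 165. ] 249 .......###########..##.......
0.06 [263.1 163.2] 249 ......###########...######...
0.07 [263.  161.3] 249 ......###########....#####...
0.08 [262.9 159.3] 249 #################.########...
0.09 [262.8 157.4] 249 ......##############..######.
0.1 [262.7 155.5] 249 ......#############....######
0.11 [262.5 153.5] 249 .......#...........
[... 984 characters left out ...]
############........
244 346 ..######################.......
245 346 ..######################.......
246 346 ..######################.......
247 346 ..######################.......
248 346 ..#####################........
249 346 ..#####################........
250 346 ...####################........
251 346 ...###################.........
252 346 ....#################..........
253 346 ....#################..........
254 346 ......############.............
255 346 .........#######...............
256 346 ...............................
257 346 ...............................
258 346 ...............................
259 346 ...............................
260 346 ...............................
```

The gripper lies on the scene camera's line of sight to the stack, so I'll move it away and check again.

```bash
python3 -m pendant '[[[0.005,-0.05,0,0,0,0,1],[0.005,-0.05,0,0,0,0,1],[0.005,-0.05,0,0,0,0,1],[0.005,-0.05,0,0,0,0,1],[0.005,-0.05,0,0,0,0,1]]]'
cat > chk.py <<'E'
from h import *
s=snap('scene','scene10');t=snap('top','top10')
i=cv2.cvtColor(s['img'],cv2.COLOR_RGB2HSV); c=(.414,-.2765)
for z in(.01,.02,.04,.05,.06,.07,.08,.09,.1,.11,.12,.129,.135,.14,.145,.15,.155,.16,.17):
    q=proj(s,(*c,z));v=int(round(q[1]));u=int(round(q[0]))
    r=(i[v,u-14:u+15,1]<60)&(i[v,u-14:u+15,2]>60); print(z,q.round(1),u-14,''.join('.#'[int(k)] for k in r))
# reference: predicted silhouettes, ring extents at rim heights
for z in(.073,.101,.129):
    P=np.array([proj(s,(c[0]+.033*np.cos(a),c[1]+.033*np.sin(a),z)) for a in np.linspace(0,6.3,60)]);Q=np.array([proj(t,(c[0]+.033*np.cos(a),c[1]+.033*np.sin(a),z)) for a in np.linspace(0,6.3,60)])
    print(z,'scene',P.min(0).round(1),P.max(0).round(1),'top',Q.min(0).round(1),Q.max(0).round(1))
E
python3 chk.py
```

```text
time: 48.3
position: [0.4265, 0.1359, 0.2642]
tool_rot: [0.929, 0.369, 0.0, 0.0]
ft_force: [1.2, -0.1, -0.1]
grip_width: 0.0867
grip_force: 0.0
0.01 [263.7 172.4] 250 ........############.........
0.02 [263.6 170.6] 250 ........############.........
0.04 [263.4 166.9] 249 .......###############.......
0.05 [263.3 165. ] 249 .......###############.......
0.06 [263.1 163.2] 249 ......################.......
0.07 [263.  161.3] 249 ......################.......
0.08 [262.9 159.3] 249 ......################.......
0.09 [262.8 157.4] 249 ......################.......
0.1 [262.7 155.5] 249 ......################.......
0.11 [262.5 153.5] 249 .....#################.......
0.12 [262.4 151.5] 248 ......#################......
0.129 [262.3 149.7] 248 ......#################......
0.135 [262.2 148.5] 248 .......###############.......
0.14 [262.1 147.5] 248 ........#############........
0.145 [262.1 146.4] 248 ..........##########.........
0.15 [262.  145.4] 248 .............#...............
0.155 [261.9 144.4] 248 .............................
0.16 [261.9 143.3] 248 .............................
0.17 [261.7 141.3] 248 .............................
0.073 scene [254.8 155.5] [271.2 166.1] top [348.9 237.5] [366.8 255.5]
0.101 scene [254.4 150.1] [270.9 160.6] top [350.1 236.9] [368.4 255.2]
0.129 scene [253.9 144.5] [270.7 155. ] top [351.4 236.3] [370. 255.]
```

The silhouette matches a seated stack of three: rim row 145 against 144.5 predicted, columns 254–270 against 253.9–270.7. The top view agrees too. Handing in.

```bash
python3 -c "
from rig import hand_in
print(hand_in())"
```

```text
the job is handed in; nothing more can be done
None
```

The job is handed in at about 48 s on the robot clock: the nut is in the parts tray, the hold-down is hub up on the drip mat, and both cups found in the carrier are nested on the base cup on the cork mat. Camera checks matched this, but the hand-in returned no verdict.

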